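Click the pill wheel round to today's red compartment

ROBOT

A 6-joint arm with a two-finger parallel gripper is mounted at the origin on the work surface. World frame = base frame: x ahead of the robot, y to its left, z up, the work surface at z = 0. Lengths are in m, angles in rad, forces in N, time in s.
With the tool pointing down it reaches from about 0.375 to 0.9 m from the base axis. Payload 3.1 kg.
Tool frame: the origin (TCP) lies where the fingers leave the gripper's body, on its centre line; the fingertips stand 73 mm ahead of it and the grasp point (between the pads) lies 54 mm ahead of it; z points along the fingers, y is the line along which they close (so a half turn about z gives the same grasp; the last joint's range is limited). The gripper opens to 85 mm and grips with 20 to 120 N. Pads are 22 mm wide; open, the fingers measure 114 mm over their backs; the gripper's body (76 mm by 85 mm) begins 54 mm behind the grasp point. The pads swing forward as they close: fully open they stand 13 mm farther back than shut.
Start: joints at [-1.458, 0.527, 1.433, -0, 1.181, -0.178], TCP at [0.18, -0.599, 0.304] pointing down, gripper open.
Joint ranges: [-3.08, 3.08], [-0.75, 2.2], [0.22, 2.44], [-1.43, 4.57], [0, 2.65], [-2.85, 2.85]. Speed limits (rad/s): [2.79, 2.79, 3.14, 3.14, 3.14, 3.14].

INTERFACE

Orientations are given as a rotation vector (axis times angle).
In Python, from rig import robot gives the robot as it stands.
- The arm moves only by the tool servo_tool, never from a script. Its argument "increments" is text: rows parted by semicolons, each of 7 numbers parted by spaces: the shift along the world's x, y, z in mm, then the turn, a rotation vector about the world's x, y, z in degrees, then the closure, from 0 (fully open) to 1 (shut). A call has 1 to 12 rows; each row is the pose to reach, as a shift and turn from the pose commanded when the call began; what a row does not reach only later rows make up. A row lasts 1/10 s, in which the tool goes at most 50 mm and 8.59 degrees, less where a joint would pass 70% of its speed; a pose out of reach is approached as far as the arm can. A call with a gripper value outside its range is refused whole. The fingers move at their own pace and stop on an object; the grip force is fixed at half the most. Time passes only in rows, so rows that repeat a pose let the fingers close. It gives the time, the measured TCP pose, the force, the opening and the grip force at its end, in the units of the state.
- robot.get_state(): the state, without advancing time (a new reading comes with each control period).
- robot.grab_frame(name): name is "scene" or "side" or "wrist"; returns the picture (384x512x3 uint8, red, green, blue); there is no depth.
- robot.get_calibration(name): a dict with "fx", "fy", "cx", "cy" (pixels), "extrinsics" (4x4, takes a point from camera to world coordinates). Camera axes: x right, y down, z forward; pixel columns grow to the right and rows downward; lengths in m; the calibration is good to about 2 mm. A picture is of the moment at which its call begins: read the wrist's pose just before it. get_calibration takes no time and is no camera call; for the wrist camera it gives the pose at the moment of the call.
- robot.job_done(): hands the job in; it is judged then, once.
Trained networks look in the newest picture that a camera, given by its name, has taken for a name from the list of things; names that differ only in an ending like _2 or _b are one class to them, and where a whole thing is asked for, a point or a joint stands for the part that bears it (a point fixed in the world has none). Each returns a list of dicts, best first, with "score" (0 to 1); they miss things now and then, are a little off and sometimes report something else, mostly with a low value. They report only what shows in the picture. A call takes as long as a camera call.
- robot.spot_in(camera, thing): "extent" ([left, top, right, bottom] in pixels, round what is visible of it).
- robot.masks_of(camera, thing): "pixels" (384x512 bool, what is visible of it) and "extent" ([left, top, right, bottom] in pixels, round what is visible of it).
The state is a dict: "t": time; "joint_pos": joint angles; "joint_velocities": joint speeds; "joint_torque": joint torques, N m; "ee_pos": TCP position; "ee_rot": TCP orientation; "wrist_force": force on the tool from outside, world axes, zero at the start; "ft_torque": the same for the moment, N m; "grip_width": opening from 0.0 (shut) to 1.0 (fully open); "gripper_force": force on a finger pad.
Only numpy, scipy, OpenCV 4.12 (cv2) and the standard library are available. Lean on these libraries where they do the work, as an engineer would, in place of code of your own. Each camera call takes 0.05 s, during which the arm holds its last target. There are 200 camera calls.

TASK

Set the round pill wheel to today: with a fingertip, flick the tabs on the wheel's edge so that it clicks forward, the way its black arrow points (counter-clockwise seen from above), until the red compartment stands squarely in the open window of the clear cover, without letting it run past. Do it gently: do not grip or lift anything and do not shove the dispenser out of its place. Leave the mug, jar, comb, nail file and the caddy with its tray and brushes alone.

Things in the scene. Friction and masses are not known exactly. Their poses are not given: they have to be found in the camera images.
- dispenser: Pill dispenser, loose on rubber feet, about 0.7 kg; slides if pushed sideways with some 3 to 4 N. White round base 172 mm across, its top 10 mm above the work surface, under a wheel with a clear fixed cover. Origin: on the wheel's axis, at the work surface. z is up; -x points from the axis to the open window and the bare half of the wheel's edge, facing the robot within 0.5 rad.
- wheel (a joint): Wheel angle, rad, growing forward (counter-clockwise from above: its front edge moves to the dispenser's -y, the robot's right). Rests on a click every 0.785 rad. In the window at 0: white, then green 0.785, blue 1.571, yellow 2.356, red 3.142, black 3.927, turquoise 4.712, purple 5.498. Starts on white, green or blue.
- wheel_top (a point): Point on the wheel's axis, 34 mm above the work surface. The wheel is a pale disc of 60 mm radius, 12 to 34 mm above the work surface, with eight tabs at its edge. To leave a click takes about 1 N at a tab; once a tab is pushed over half a click (0.39 rad) the wheel snaps on to the next click by itself and stops there (damped).
- front_edge (a point): Point fixed to the dispenser: outer end of the front tab of a resting wheel, 73 mm from the axis towards -x, 23 mm above the work surface. The wheel has eight tabs 45 degrees apart, one at the middle of each compartment: 12 mm wide, rounded, from the 60 mm disc out to 73 mm radius, 13 to 33 mm above the work surface; gaps of 39 mm between them.
- window (a point): Centre of the open window, a 45 degree sector left out of the clear cover between two white jambs: 36 mm from the axis along the dispenser's -x, 41 mm above the work surface. The cover is 38 to 41 mm up (hub cap to 44) and at the front and sides ends at 60 mm radius, so that the tabs stand out beyond it.
- shroud (a point): Top middle of the white shroud wall round the far (+x) side of the dispenser, 81 mm from the axis, 41 mm above the work surface. The wall spans 67 degrees either side of it, and the cover there reaches out to it, so the tabs are out of reach on that side.
- red_well (a point): On the wheel: middle of the red compartment, 36 mm from the wheel's axis and 32 mm above the work surface. It lies right below the window when the job is done.
- mug: Blue ceramic mug, 82 mm across, 92 mm high, with a handle, loose. Origin: centre of its underside. Not to be moved.
- jar: Glass jar with a steel cap, 68 mm across, 85 mm high, loose. Origin: centre of its underside. Not to be moved.
- comb: Black plastic comb lying flat, 170 x 30 x 5 mm, its length along its x axis. Origin: middle of its underside. Not to be moved.
- nail_file: Steel nail file with a grey handle, lying flat, 157 x 15 x 6 mm, its length along its x axis. Origin: near its middle, on the underside. Not to be moved.
- brush_green: Green toothbrush, 175 mm long, lying in the caddy's tray. Origin: near its middle, on the underside. Not to be moved.
- brush_orange: Orange toothbrush, 175 mm long, lying in the caddy's tray. Origin: near its middle, on the underside. Not to be moved.
- tongue_cleaner: Steel tongue cleaner with a loop at its end, 173 mm long, lying in the caddy's tray. Origin: near its middle, on the underside. Not to be moved.
- caddy: Stainless steel caddy, fixed, 160 (x) x 240 (y) x 110 mm high with a low wire rail, soap and a small pot on top (up to 168 mm). Origin: centre of its underside; its open front faces -x.
- tray (a joint): Pull-out tray of the caddy, m, 0 as it stands (its front 81 mm out of the caddy's front, 28 to 58 mm above the work surface), growing as it is pulled further out. Not to be moved.

How it is judged:
By the outcome, as a careful person would: the job done as asked, in the order asked, and still so for the second after the job is handed in, with the robot touching nothing.
It also fails if it takes over 58 s, if anything falls off the work surface, if the arm or the gripper's body presses on something with over 40 N, if the wrist force passes 120 N, or if a joint passes its speed limit or range.

## Working session

There is one attempt and no reset: what is moved stays moved. The work goes in short steps, Python scripts to look and compute and a tool call to move; the robot and the scene stay as the last step left them, time stands still between calls to the robot, and variables do not carry over. Pictures are saved under pics/ and viewed, at most 10 in all, crops included, and the job is handed in when it is done.

Besides the shell and the picture viewer there is one more tool, called after "Request:" as name(argument=value, ...), one argument or row to a line, values as JSON. servo_tool: Moves the arm, as the interface text tells. Its arguments: {"type":"object","properties":{"increments":{"type":"string"}},"required":["increments"]}

```bash
mkdir -p pics
python3 - <<'E'
from rig import robot
import cv2,numpy as np
a=[]
for n in("scene","side"):
    f=robot.grab_frame(n);a.append(f)
    for t in("dispenser","wheel","window","red_well","mug","jar","comb","nail_file"):
        try:print(n,t,[(np.round(d["extent"]).tolist(),round(d["score"],2)) for d in robot.spot_in(n,t)[:2]])
        except Exception as e:print(n,t,e)
    c=robot.get_calibration(n);print(c["fx"],c["cx"],c["cy"],np.round(c["extrinsics"],3).tolist())
    cv2.imwrite(f"pics/{n}0.png",cv2.resize(f[:,:,::-1],(800,600),interpolation=cv2.INTER_CUBIC))
print(robot.get_state())
E
```

```text
scene dispenser [([206.0, 188.0, 266.0, 239.0], 0.74)]
scene wheel [([211.0, 186.0, 240.0, 230.0], 0.66)]
scene window [([210.0, 187.0, 264.0, 238.0], 0.92)]
scene red_well [([214.0, 198.0, 240.0, 229.0], 0.63)]
scene mug [([294.0, 210.0, 334.0, 254.0], 0.92)]
scene jar [([200.0, 263.0, 228.0, 300.0], 0.63)]
scene comb [([119.0, 283.0, 161.0, 340.0], 0.92)]
scene nail_file [([269.0, 110.0, 296.0, 134.0], 0.43)]
419.96325285264476 253.96883068478664 191.69078506888152 [[0.791, 0.488, -0.37, 0.993], [0.612, -0.639, 0.466, -0.613], [-0.008, -0.595, -0.804, 1.028], [0.0, 0.0, 0.0, 1.0]]
side dispenser [([251.0, 175.0, 298.0, 215.0], 0.73)]
side wheel [([271.0, 190.0, 296.0, 209.0], 0.77)]
side window [([252.0, 178.0, 300.0, 212.0], 0.62)]
side red_well []
side mug [([192.0, 169.0, 226.0, 201.0], 0.7)]
side jar [([252.0, 181.0, 304.0, 213.0], 0.72), ([261.0, 138.0, 276.0, 162.0], 0.7)]
side comb [([285.0, 137.0, 318.0, 147.0], 0.58)]
side nail_file [([254.0, 285.0, 302.0, 311.0], 0.67), ([177.0, 262.0, 243.0, 342.0], 0.5)]
391.98769832249 256.7096288554092 187.34002073769196 [[-0.947, -0.192, 0.258, 0.239], [-0.322, 0.597, -0.735, 0.913], [-0.013, -0.779, -0.627, 0.905], [0.0, 0.0, 0.0, 1.0]]
{'t': 0.9, 'joint_pos': array([-1.45752834e+00,  5.27482559e-01,  1.43269038e+00,  3.53689704e-05,
        1.18141411e+00, -1.78524610e-01]), 'joint_velocities': array([ 0.0012921 , -0.00085303, -0.00025405, -0.00150998, -0.00153071,
       -0.00068939]), 'joint_torque': array([-9.87511303e-04, -4.42307138e+01, -1.78424388e+01, -2.52385680e-04,
        6.29571296e-04,  1.27727887e-05]), 'ee_pos': array([ 0.17981178, -0.59855481,  0.30392419]), 'ee_rot': array([3.10821284e+00, 4.56700588e-01, 5.10841091e-05]), 'wrist_force': array([ 0.00994418,  0.88986682, -0.95897009]), 'ft_torque': array([-0.02009186, -0.02284362, -0.00376005]), 'gripper_force': 0.0, 'grip_width': 0.9977944983847509}
```

View pics/scene0.png

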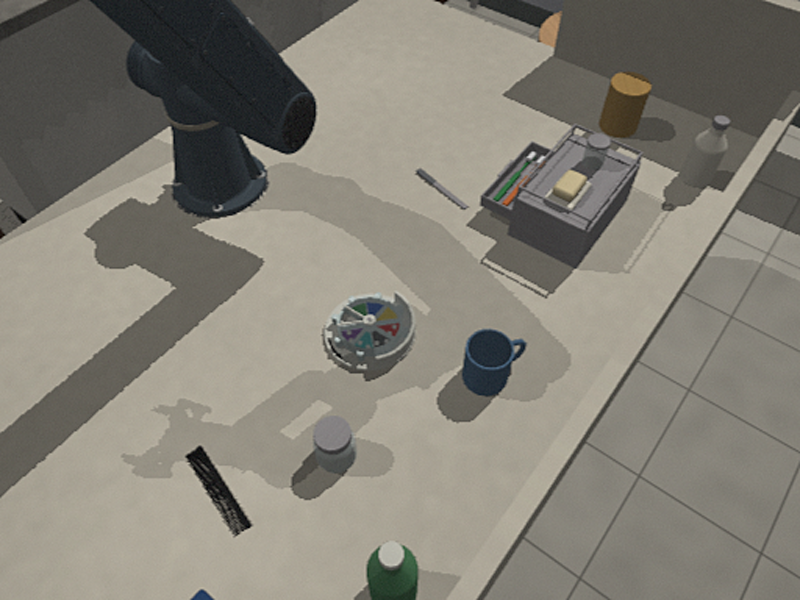

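View pics/side0.png

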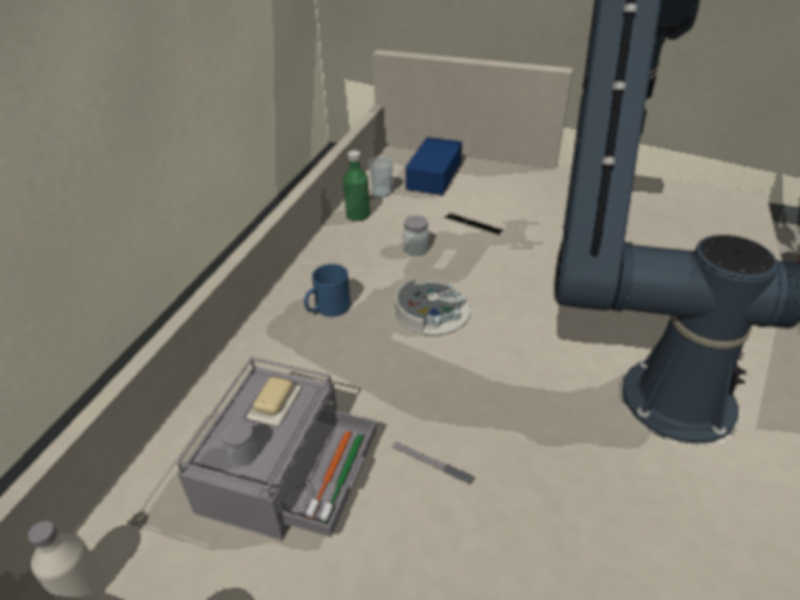

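The scene view shows the dispenser at about (236,210) px in the 512x384 frame. The mug is at (314,232), the jar at (214,281), and the shroud is on the far side. I'll locate these and move in for a wrist view.

```bash
cat > h.py <<'E'
from rig import robot
import numpy as np, cv2
from scipy.spatial.transform import Rotation as R
def ray(c,u,v,z):
    E=c["extrinsics"];d=E[:3,:3]@[(u-c["cx"])/c["fx"],(v-c["cy"])/c["fy"],1];o=E[:3,3]
    return o+d*(z-o[2])/d[2]
E
python3 - <<'E'
from h import *
c=robot.get_calibration("scene");s=robot.get_calibration("side")
print("disp",ray(c,236,205,.035),ray(c,236,212,.01),ray(s,276,195,.03))
print("mug",ray(c,313,222,.09),"jar",ray(c,213,272,.085),"comb",ray(c,140,312,0))
w=robot.get_calibration("wrist");st=robot.get_state()
T=R.from_rotvec(st["ee_rot"]).as_matrix();E=w["extrinsics"]
print(T.T@(E[:3,3]-st["ee_pos"]),(T.T@E[:3,:3]).round(3),w["fx"],w["cx"],w["cy"])
print(T)
E
```

```text
disp [ 0.52475011 -0.1053232   0.035     ] [ 0.52863336 -0.11177255  0.01      ] [ 0.52228468 -0.09292632  0.03      ]
mug [ 0.74633242 -0.0522987   0.09      ] jar [ 0.62976271 -0.31979618  0.085     ] comb [ 0.52331265 -0.48843652  0.        ]
[ 0.07593426 -0.00076955 -0.07070838] [[-0.001 -0.955 -0.297]
 [ 1.    -0.002  0.001]
 [-0.001 -0.297  0.955]] 313.5340766323699 259.6994816791781 191.99807008592853
[[ 9.57733602e-01  2.87656648e-01  3.31450025e-05]
 [ 2.87656648e-01 -9.57733602e-01 -1.86884843e-06]
 [ 3.12064959e-05  1.13242392e-05 -9.99999999e-01]]
```

Request:
servo_tool(
  increments="30 40 0 0 0 0 1;60 80 0 0 0 0 1;90 120 0 0 0 0 1;120 160 0 0 0 0 1;150 200 0 0 0 0 1;180 240 0 0 0 0 1;210 280 0 0 0 0 1;240 320 0 0 0 0 1;270 360 0 0 0 0 1;300 400 0 0 0 0 1;330 440 -10 0 0 0 1;360 480 -30 0 0 0 1",
)

```text
t: 2.1
ee_pos: [0.5392, -0.1206, 0.277]
ee_rot: [3.106, 0.457, 0.006]
wrist_force: [0.9, -1.3, 0.5]
grip_width: -0.001
gripper_force: 0.0
```

Request:
servo_tool(
  increments="20 20 -10 0 0 0 1;20 20 -10 0 0 0 1;20 20 -10 0 0 0 1",
)

```text
t: 2.4
ee_pos: [0.5571, -0.1017, 0.2654]
ee_rot: [3.108, 0.459, -0.002]
wrist_force: [-1.3, -0.4, 0.4]
grip_width: 0.0
gripper_force: 0.0
```

Run:
```python
from h import *
st=robot.get_state();print(st["t"],st["ee_pos"],st["joint_pos"].round(2),st["grip_width"])
c=robot.get_calibration("wrist");f=robot.grab_frame("wrist")
for t in("dispenser","wheel","window","red_well","shroud"):
    for d in robot.masks_of("wrist",t)[:2]:
        p=d["pixels"];v,u=np.nonzero(p);print(t,np.round(d["extent"]),round(d["score"],2),u.mean(),v.mean())
cv2.imwrite("pics/w0.png",cv2.resize(f[:,:,::-1],(800,600),interpolation=cv2.INTER_CUBIC));cv2.imwrite("pics/w0raw.png",f[:,:,::-1])
np.save("c0.npy",c,allow_pickle=True)
```

```text
2.4 [ 0.5571147  -0.10174999  0.26543387] [-0.38  0.5   1.62 -0.    1.02  0.9 ] 0.0002664667829110044
dispenser [174. 120. 334. 261.] 0.55 255.9656665085389 186.478889943074
wheel [185. 185. 327. 257.] 0.7 262.0668449197861 220.1711229946524
wheel [172. 119. 337. 260.] 0.45 255.76958525345623 186.4444962958642
window [174. 119. 337. 261.] 0.88 255.91403353927626 186.51921153280375
window [250.   1. 293.   6.] 0.32 271.7224880382775 2.3588516746411483
red_well [186. 186. 327. 259.] 0.81 264.26873857404024 220.3948811700183
shroud [174. 117. 335. 263.] 0.67 255.90417175772387 186.67359050445103
```

View pics/w0.png

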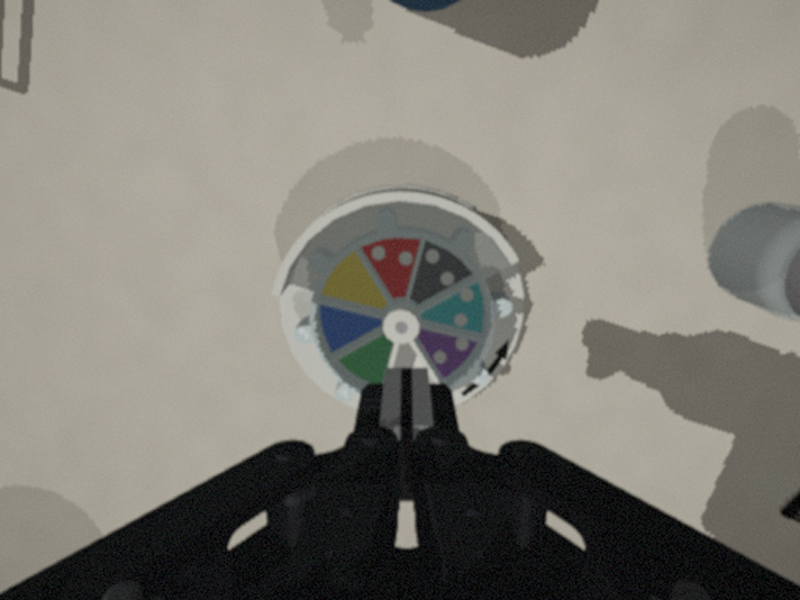

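The wrist view shows the hub cap at (401,326) on the 800x600 picture, and the jambs point down towards the robot. White sits in the window under the fingers, with red opposite at about (393,265). So the wheel is at 0 and needs 4 clicks. Next I'll fit the pose from the hub and the tabs.

Run:
```python
from h import *
c=np.load("c0.npy",allow_pickle=True).item()
k=.64
h=ray(c,401*k,326*k,.044);print("hub",h)
A=[]
for u,v in [(388,215),(462,240),(505,307),(483,380),(305,330),(343,392)]:
    d=(ray(c,u*k,v*k,.033)-h)[:2];a=np.degrees(np.arctan2(d[1],d[0]));A.append(a);print(np.hypot(*d),a)
A=np.radians(A);m=np.angle(np.exp(1j*8*A).mean())/8;print("yaw mod45",np.degrees(m))
f=cv2.imread("pics/w0raw.png").astype(int);b,g,r=f[...,0],f[...,1],f[...,2]
mk=(r>1.8*g)&(r>1.8*b)&(r>90);v,u=np.nonzero(mk);print(mk.sum())
d=ray(c,u.mean(),v.mean(),.032)-h;print("red",np.hypot(*d[:2]),np.degrees(np.arctan2(d[1],d[0])))
mk=(b<.6*r)&(b<.6*g)&(r>90)
v,u=np.nonzero(mk);d=ray(c,u.mean(),v.mean(),.032)-h;print("yel",np.hypot(*d[:2]),np.degrees(np.arctan2(d[1],d[0])))
T=R.from_rotvec(robot.get_state()["ee_rot"]).as_matrix();print(T)
```

```text
hub [ 0.52516929 -0.10756981  0.044     ]
0.06904412658534789 23.292179917533026
0.06536091994624628 -18.962369415065343
0.06824208117279545 -65.62647294700076
0.07064723891888446 -111.1317032659507
0.06388032528930045 112.90751251782656
0.06604009854834018 159.2890130812978
yaw mod45 -20.874456663497124
608
red 0.03789435188068388 24.021076941583935
yel 0.0397029035379899 67.86297557407842
[[ 9.58269979e-01  2.85863886e-01  6.97709400e-04]
 [ 2.85864202e-01 -9.58270054e-01 -4.02643037e-04]
 [ 5.53492921e-04  5.85290875e-04 -9.99999676e-01]]
```

Request:
servo_tool(
  increments="-45 -4 0 0 0 -5 1;-90 -8 0 0 0 -10 1;-127 -10 0 0 0 -16 1;-127 -10 -45 0 0 -16 1;-127 -10 -90 0 0 -16 1;-127 -10 -130 0 0 -16 1;-127 -10 -140 0 0 -16 1;-127 -10 -140 0 0 -16 1",
)

```text
t: 3.5
ee_pos: [0.4296, -0.1124, 0.1249]
ee_rot: [-3.14, -0.018, 0.004]
wrist_force: [0.7, -0.8, -0.4]
grip_width: -0.002
gripper_force: 0.0
```

Run:
```python
from h import *
st=robot.get_state();print(st["t"],st["ee_pos"],st["joint_pos"].round(2),st["wrist_force"])
T=R.from_rotvec(st["ee_rot"]).as_matrix();print("yaw",np.degrees(np.arctan2(T[1,0],T[0,0])),T[2,2])
c=robot.get_calibration("wrist");f=robot.grab_frame("wrist")
np.save("c1.npy",c,allow_pickle=True)
cv2.imwrite("pics/w1.png",cv2.resize(f[:,:,::-1],(800,600),interpolation=cv2.INTER_CUBIC))
```

```text
3.5 [ 0.42958609 -0.11236116  0.12490173] [-0.51  0.63  2.02 -0.    0.49  1.05] [ 0.73735088 -0.81933551 -0.39589278]
yaw 0.6619180337308377 -0.9999952002367756
```

View pics/w1.png

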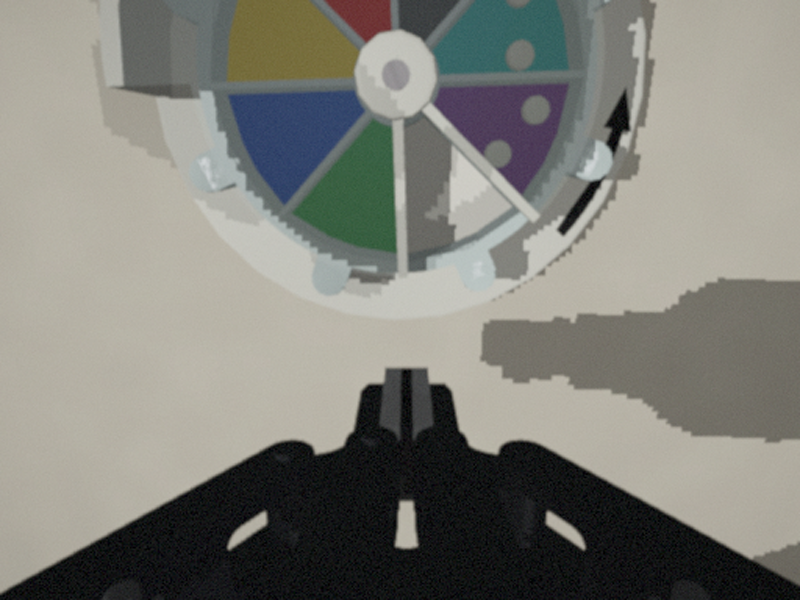

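The fingertip is at column 406, facing the gap between the tabs at (330,275) and (477,270). The hub is at (396,75). I'll refine the estimate once from here.

Run:
```python
from h import *
c=np.load("c1.npy",allow_pickle=True).item()
k=.64
h=ray(c,396*k,75*k,.044);print("hub",h)
for u,v in [(330,275),(477,270),(597,160),(208,172)]:
    d=(ray(c,u*k,v*k,.033)-h)[:2];print(np.hypot(*d),np.degrees(np.arctan2(d[1],d[0]))%360)
for u,v in [(400,270),(535,215)]:
    d=(ray(c,u*k,v*k,.041)-h)[:2];print("jamb",np.hypot(*d),np.degrees(np.arctan2(d[1],d[0]))%360)
print(robot.get_state()["ee_pos"])
```

```text
hub [ 0.52478322 -0.10775176  0.044     ]
0.06546952866967615 159.8721813734443
0.06533373558524065 205.02082056249336
0.06788773788557302 250.39520274740863
0.0665352228415362 114.63994875763746
jamb 0.05751081728315006 181.46814179981124
jamb 0.05875924958878668 227.9559009766331
[ 0.43029744 -0.11258593  0.1260045 ]
```

Request:
servo_tool(
  increments="0 0 -20 0 0 1 1;0 0 -34 0 0 1 1;0 0 -34 0 0 1 1;6 1 -34 0 0 1 1;12 1 -34 0 0 1 1;18 2 -34 0 0 1 1;18 2 -34 0 0 1 1;18 2 -34 0 0 1 1",
)

```text
t: 4.35
ee_pos: [0.4485, -0.1101, 0.092]
ee_rot: [3.141, 0.048, 0.001]
wrist_force: [0.6, -0.2, -0.4]
grip_width: -0.004
gripper_force: 0.0
```

Request:
servo_tool(
  increments="0.4 -5.4 0 0 0 4 1;1.2 -10.8 0 0 0 8 1;2.4 -16 0 0 0 12 1;4 -21 0 0 0 16 1;6 -26.5 0 0 0 20 1;8 -31 0 0 0 24 1;11 -36 0 0 0 28 1;13.7 -40.5 0 0 0 32 1;17 -45 0 0 0 36 1;20.5 -49 0 0 0 40 1;24.5 -53 0 0 0 45 1;24.5 -53 0 0 0 45 1",
)

```text
t: 5.55
ee_pos: [0.473, -0.1636, 0.0917]
ee_rot: [2.884, 1.245, 0.001]
wrist_force: [-0.5, -0.5, -0.5]
grip_width: -0.001
gripper_force: 0.0
```

Run:
```python
from h import *
st=robot.get_state();print(st["t"],st["ee_pos"],st["wrist_force"])
T=R.from_rotvec(st["ee_rot"]).as_matrix();print("yaw",np.degrees(np.arctan2(T[1,0],T[0,0])))
c=robot.get_calibration("wrist");f=robot.grab_frame("wrist")
np.save("c2.npy",c,allow_pickle=True)
cv2.imwrite("pics/w2.png",cv2.resize(f[:,:,::-1],(800,600),interpolation=cv2.INTER_CUBIC))
```

```text
5.55 [ 0.47297463 -0.16364476  0.09168727] [-0.46705491 -0.47374855 -0.46442642]
yaw 46.68883158229536
```

View pics/w2.png

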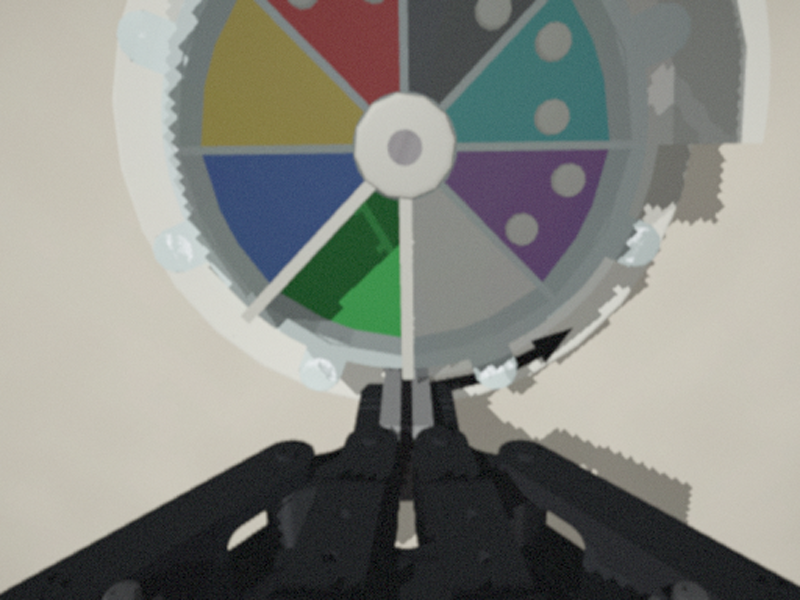

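Green now stands in the window, with its tab at about (320,370) and the finger free in the next gap. One click is done, so I'll repeat the stroke.

Request:
servo_tool(
  increments="-12 -13 0 0 0 0 1;-20 -4 0 0 0 -8 1;-28 7 0 0 0 -16 1;-34 18 0 0 0 -24 1;-39 30 0 0 0 -32 1;-42 42 0 0 0 -40 1;-42.5 52.5 0 0 0 -45 1;-42.5 53 0 0 0 -45 1;-36 53 0 0 0 -45 1;-30 53 0 0 0 -45 1;-24.5 53 0 0 0 -45 1;-24.5 53 0 0 0 -45 1",
)

```text
t: 6.8
ee_pos: [0.4497, -0.1109, 0.0918]
ee_rot: [3.14, 0.047, 0.004]
wrist_force: [-0.5, 0.1, 0.3]
grip_width: 0.003
gripper_force: 0.0
```

Request:
servo_tool(
  increments="0.4 -5.4 0 0 0 4 1;1.2 -10.8 0 0 0 8 1;2.4 -16 0 0 0 12 1;4 -21 0 0 0 16 1;6 -26.5 0 0 0 20 1;8 -31 0 0 0 24 1;11 -36 0 0 0 28 1;13.7 -40.5 0 0 0 32 1;17 -45 0 0 0 36 1;20.5 -49 0 0 0 40 1;24.5 -53 0 0 0 45 1;24.5 -53 0 0 0 45 1",
)

```text
t: 8.0
ee_pos: [0.4733, -0.164, 0.0917]
ee_rot: [2.883, 1.244, 0.001]
wrist_force: [-0.0, 0.8, 0.7]
grip_width: 0.002
gripper_force: 0.0
```

```bash
cat > look.py <<'E'
from h import *
import sys
n=sys.argv[1]
st=robot.get_state();print(st["t"],st["ee_pos"],st["wrist_force"])
c=robot.get_calibration("wrist");f=robot.grab_frame("wrist");np.save(f"c{n}.npy",c,allow_pickle=True)
cv2.imwrite(f"pics/w{n}.png",cv2.resize(f[:,:,::-1],(800,600),interpolation=cv2.INTER_CUBIC))
# colour in the window: rgb at r=36 mm each 22.5 deg about az 204.8
E=c["extrinsics"]
for a in (159.8,195,204.8,215,249.8):
    p=np.array([.5248+.042*np.cos(np.radians(a)),-.1077+.042*np.sin(np.radians(a)),.032])
    q=E[:3,:3].T@(p-E[:3,3]);u,v=int(c["cx"]+c["fx"]*q[0]/q[2]),int(c["cy"]+c["fy"]*q[1]/q[2])
    print(a,u,v,f[v,u] if 0<=v<384 and 0<=u<512 else None)
E
python3 look.py 3
```

```text
8.0 [ 0.47326362 -0.16396252  0.09168757] [-0.02054607  0.78154809  0.72639661]
159.8 164 136 [136 126  71]
195 206 181 [22 44 98]
204.8 221 188 [ 35  73 159]
215 238 193 [ 45  82 170]
249.8 296 187 [ 61 107  71]
```

Blue is in the window after two clicks, with green past it and yellow next. Third stroke.

Request:
servo_tool(
  increments="-12 -13 0 0 0 0 1;-20 -4 0 0 0 -8 1;-28 7 0 0 0 -16 1;-34 18 0 0 0 -24 1;-39 30 0 0 0 -32 1;-42 42 0 0 0 -40 1;-42.5 52.5 0 0 0 -45 1;-42.5 53 0 0 0 -45 1;-36 53 0 0 0 -45 1;-30 53 0 0 0 -45 1;-24.5 53 0 0 0 -45 1;-24.5 53 0 0 0 -45 1",
)

```text
t: 9.25
ee_pos: [0.4497, -0.1109, 0.0918]
ee_rot: [3.14, 0.048, 0.004]
wrist_force: [0.2, -0.0, -0.8]
grip_width: 0.001
gripper_force: 0.0
```

Request:
servo_tool(
  increments="0.4 -5.4 0 0 0 4 1;1.2 -10.8 0 0 0 8 1;2.4 -16 0 0 0 12 1;4 -21 0 0 0 16 1;6 -26.5 0 0 0 20 1;8 -31 0 0 0 24 1;11 -36 0 0 0 28 1;13.7 -40.5 0 0 0 32 1;17 -45 0 0 0 36 1;20.5 -49 0 0 0 40 1;24.5 -53 0 0 0 45 1;24.5 -53 0 0 0 45 1",
)

```text
t: 10.45
ee_pos: [0.4733, -0.164, 0.0917]
ee_rot: [2.883, 1.244, 0.001]
wrist_force: [0.3, 0.9, -0.6]
grip_width: 0.002
gripper_force: 0.0
```

```bash
python3 look.py 4
```

```text
10.45 [ 0.47328669 -0.16397588  0.09168082] [ 0.25839877  0.8926408  -0.6183061 ]
159.8 164 136 [124  56  56]
195 206 181 [118 103  37]
204.8 221 188 [192 170  72]
215 238 193 [200 178  72]
249.8 296 187 [ 57  80 120]
```

View pics/w4.png

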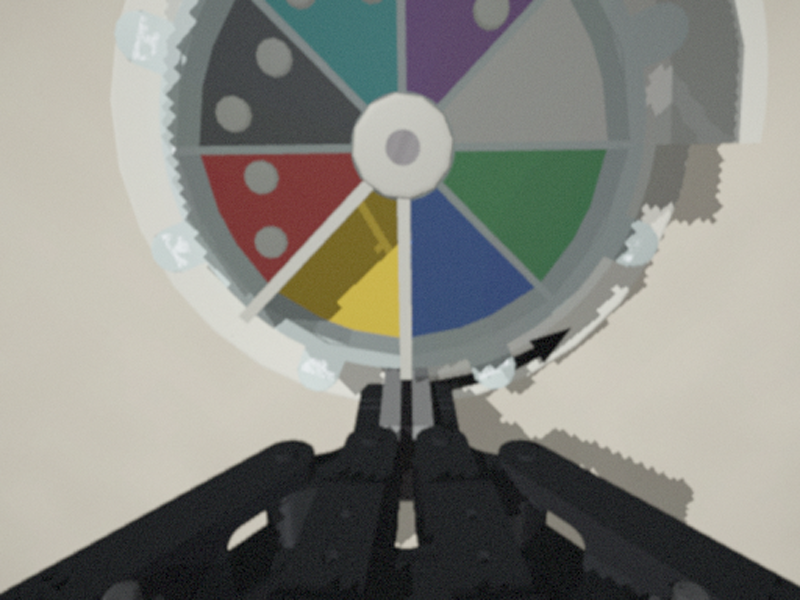

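Yellow is in the window with red next at (240,210), and the dispenser hasn't moved (hub at 403,145). Final stroke, then withdraw.

Request:
servo_tool(
  increments="-12 -13 0 0 0 0 1;-20 -4 0 0 0 -8 1;-28 7 0 0 0 -16 1;-34 18 0 0 0 -24 1;-39 30 0 0 0 -32 1;-42 42 0 0 0 -40 1;-42.5 52.5 0 0 0 -45 1;-42.5 53 0 0 0 -45 1;-36 53 0 0 0 -45 1;-30 53 0 0 0 -45 1;-24.5 53 0 0 0 -45 1;-24.5 53 0 0 0 -45 1",
)

```text
t: 11.7
ee_pos: [0.4497, -0.1109, 0.0918]
ee_rot: [3.14, 0.048, 0.004]
wrist_force: [0.1, -0.6, 0.2]
grip_width: 0.002
gripper_force: 0.0
```

Request:
servo_tool(
  increments="0.4 -5.4 0 0 0 4 1;1.2 -10.8 0 0 0 8 1;2.4 -16 0 0 0 12 1;4 -21 0 0 0 16 1;6 -26.5 0 0 0 20 1;8 -31 0 0 0 24 1;11 -36 0 0 0 28 1;13.7 -40.5 0 0 0 32 1;17 -45 0 0 0 36 1;20.5 -49 0 0 0 40 1;24.5 -53 0 0 0 45 1;24.5 -53 0 0 0 45 1",
)

```text
t: 12.9
ee_pos: [0.4733, -0.164, 0.0917]
ee_rot: [2.883, 1.244, 0.001]
wrist_force: [0.6, -0.5, 0.1]
grip_width: -0.0
gripper_force: 0.0
```

Request:
servo_tool(
  increments="-12 -13 0 0 0 0 1;-17 -18 0 0 0 0 1;-17 -18 0 0 0 0 1;-17 -18 30 0 0 0 1;-17 -18 60 0 0 0 1;-17 -18 90 0 0 0 1;-17 -18 90 0 0 0 1;-17 -18 90 0 0 0 1",
)

```text
t: 13.7
ee_pos: [0.4559, -0.1809, 0.1822]
ee_rot: [2.883, 1.245, 0.001]
wrist_force: [-0.5, -0.1, -0.4]
grip_width: 0.002
gripper_force: 0.0
```

```bash
python3 look.py 5
```

```text
13.7 [ 0.45587298 -0.18088729  0.18224729] [-0.49721967 -0.12288074 -0.44573545]
159.8 201 82 [52 59 59]
195 227 112 [119 121 114]
204.8 237 117 [110  25  26]
215 247 120 [182 182 175]
249.8 283 116 [113 104  57]
```

View pics/w5.png

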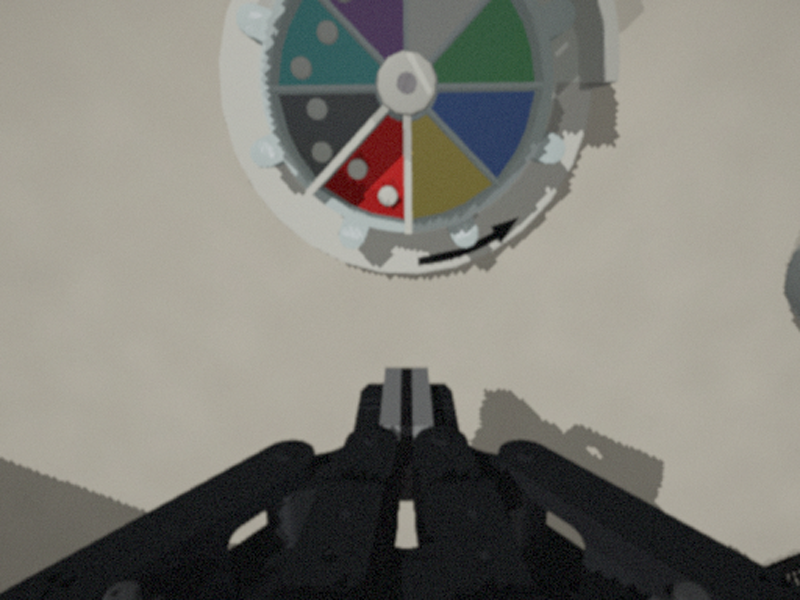

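Red stands squarely between the jambs at (372,180), and the fingers are clear. Handing in.

```bash
python3 -c "
from rig import robot
print(robot.job_done())"
```

```text
the job is handed in; nothing more can be done
None
```

The wheel went forward four clicks from white, and the red compartment now stands squarely in the window; the dispenser showed no visible shift, and I handed the job in at about 14 s with the arm clear.

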